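Shut the coaxial gas tap by feel

ROBOT

A 7-joint arm with a two-finger parallel gripper is mounted at the origin on the work surface. World frame = base frame: x ahead of the robot, y to its left, z up, the work surface at z = 0. Lengths are in m, angles in rad, forces in N, time in s.
With the tool pointing down it reaches from about 0.4 to 0.85 m from the base axis. Payload 10.4 kg.
Tool frame: the origin (TCP) lies between the finger pads; the fingertips stand 22 mm ahead of it and the grasp point (between the pads) lies 3 mm ahead of it; z points along the fingers, y is the line along which they close (so a half turn about z gives the same grasp; the last joint's range is limited). The gripper opens to 85 mm and grips with 20 to 120 N. Pads are 22 mm wide; open, the fingers measure 114 mm over their backs; the gripper's body (76 mm by 85 mm) begins 54 mm behind the grasp point. The pads swing forward as they close: fully open they stand 13 mm farther back than shut.
Start: joints at [-1.345, 0.332, -0.065, 1.46, 0.022, 1.35, -0.088], TCP at [0.154, 0.606, 0.253] pointing down, gripper open.
Joint ranges: [-2.6, 2.6], [-0.5, 2.12], [-1.47, 1.34], [0.16, 2.42], [-1.27, 4.41], [0.06, 2.06], [-2.6, 2.6]. Speed limits (rad/s): [2.22, 2.22, 2.79, 2.79, 3.14, 3.14, 3.14].

INTERFACE

Orientations are given as a unit quaternion [x, y, z, w].
In Python, from workcell import manip, camera, ticket, boxes_of, outline_of gives the robot as it stands.
- The arm moves only by the tool carry_out, never from a script. Its argument "deltas" is a list of rows, each a list of 5 numbers: the shift along the tool's x, y, z as a fraction of full scale, then the turn about the tool's z as a fraction of full scale, then the opening, from -1 (shut) to 1 (fully open), so that 0 is half open. In form: [[tx, ty, tz, spin, gripper], ...]. A call has 1 to 20 rows; each row is the pose to reach, as a shift and turn from the pose commanded when the call began, along the tool's axes at that moment; what a row does not reach only later rows make up. Full scale, the value 1, is 150 mm for a shift and 30 degrees for a turn. A row lasts 1/8 s, in which the tool goes at most 62.5 mm and 10.7 degrees, less where a joint would pass 70% of its speed; a pose out of reach is approached as far as the arm can. A call with a number of a shift or a turn outside -1 to 1 is refused whole. A call with a gripper value outside its range is refused whole. The fingers move at their own pace and stop on an object; "force" is the grip in N (left out, the last holds). Time passes only in rows, so rows that repeat a pose let the fingers close. It gives the time, the measured TCP pose, the force, the opening and the grip force at its end, in the units of the state.
- manip.get_obs(): the state, without advancing time (a new reading comes with each control period).
- camera(name): name is "scene" or "top"; returns a dict with "img" (400x640x3 uint8, red, green, blue), "depth" (400x640 float32, m along the optical axis (not along the pixel's ray), 0 where there is no reading), "vertical_fov" (degrees; the focal length in pixels is half the picture's height over the tangent of half this angle, whatever the lens; pixels are square), "cx", "cy" (the principal point, pixels), "R" (3x3) and "t" (3): a world point X has camera coordinates R X + t. Camera axes: x right, y down, z forward; pixel columns grow to the right and rows downward; lengths in m; the calibration is good to about 2 mm. A picture is of the moment at which its call begins.
- ticket.hand_in(): hands the job in; it is judged then, once.
Trained networks look in a picture, given as the dict that the camera call returned (one of the last four; its "shot" number tells which), for a name from the list of things; names that differ only in an ending like _2 or _b are one class to them, and where a whole thing is asked for, a point or a joint stands for the part that bears it (a point fixed in the world has none). Each returns a list of dicts, best first, with "conf" (0 to 1); they miss things now and then, are a little off and sometimes report something else, mostly with a low value. They report only what shows in the picture. A call takes as long as a camera call. They do not tell look-alikes from the thing itself.
- boxes_of(query, picture): "position" ([x, y, z] in m, in world coordinates, good to about 4 mm: the middle of the surface that is visible of it).
- outline_of(query, picture): "region" (400x640 bool, what is visible of it).
The state is a dict: "clock": time; "joint_pos": joint angles; "joint_velocities": joint speeds; "tau": joint torques, N m; "position": TCP position; "ee_rot": TCP orientation; "ft_force": force on the tool from outside, world axes, zero at the start; "torque": the same for the moment, N m; "grip_width": opening from 0.0 (shut) to 1.0 (fully open); "grasp_force": force on a finger pad.
Only numpy, scipy, OpenCV 4.12 (cv2) and the standard library are available. Lean on these libraries where they do the work, as an engineer would, in place of code of your own. Each camera call takes 0.05 s, during which the arm holds its last target. There are 200 camera calls.

TASK

Shut the gas tap on the ledge beside the stove: first turn the coarse outer black ring clockwise until you feel it seat, then let go and turn the fine inner red knob clockwise until it seats too. Nip each one up on its seat gently for a moment, to about 0.45 N·m (at least 0.25), and never force either to 0.8 N·m, because the seats are soft. Let go, leave both shut, and leave the other things on the ledge where they are.

Things in the scene. Friction and masses are not known exactly. Their poses are not given: they have to be found in the camera images.
- tap: The gas tap, fixed to the ledge: steel flange 110 x 90 x 12 mm, brass body 40 mm tall, copper pipe stubs to both sides (reaching 80 mm from the axis, under 30 mm high). Origin on the ledge, on the upright axis that collar, ring and knob all share; z up. It does not move.
- collar: White round collar, 88 mm across, 7 mm thick, top 48 mm above the ledge: the seat carrier. Origin on the axis, 41 mm above the ledge; its +x points along its red index line. It is sprung about the upright axis, 8 N·m per rad: the moment put on ring or knob twists it by that much; it springs back when let go. Not to be turned by hand.
- collar_index (a point): Point of the red index line at the collar's edge, 42 mm from the axis, 48.5 mm above the ledge. Under 0.25 N·m it shifts about 1.3 mm, under 0.8 N·m 4.2 mm (damage).
- ring: Coarse outer ring: black round ribbed grip, 56 mm across, 60 to 86 mm above the ledge, 12 mm of air below it. Origin on the axis at its underside; its +x points along the white line on its top. Nominally shut when that line lies over the collar's red index, but the worn seat really lies up to 0.12 rad before or after that: only feel tells. On its seat it stops dead, but for the collar's give.
- ring_grip (a point): Centre of the ring, on the axis, half-way up its height (73 mm above the ledge). The ring starts 0.7 to 1.3 rad anticlockwise (seen from above) of its seat, drags with about 0.05 N·m and stays where it is left; it has an open stop 1.7 rad anticlockwise of the seat.
- knob: Fine inner knob above the ring: red, round, ribbed, 28 mm across, 90 to 112 mm above the ledge, on a 16 mm thick neck. Origin on the axis at the ring's top; its +x points along the white line on its top. Nominally shut when that line is in line with the ring's white line (pointing the same way), but the true seat lies up to 0.12 rad before or after that: only feel tells.
- knob_grip (a point): Centre of the knob, on the axis, half-way up (101 mm above the ledge). The knob is carried by the ring and turns along with it; it starts 0.7 to 1.3 rad anticlockwise of its own seat in the ring, drags with about 0.02 N·m and stays where it is left. On its seat it stops dead and its moment goes through the shut ring into the sprung collar.
- trays: Three stacked clear plastic trays, 170 x 220 mm, 132 mm tall in all, fixed, holding a black gasket, a short aluminium plate and spares; origin at the centre of the underside. Not to be touched.
- whistle_a_mid (a point): First steel whistle weight, 34 mm across, 37 mm tall, standing loose on the ledge; point on its axis 18 mm up. Leave it.
- whistle_b_mid (a point): Second, equal steel whistle weight; point on its axis 18 mm up. Leave it.
- spoon_rest_mid (a point): White ceramic spoon rest, a low dish about 100 mm across with a 40 mm tab, 14 mm tall, loose; point at the dish's centre, 6 mm up. Leave it.
- lid_knob_mid (a point): Blue plastic lid knob, 38 mm across, 28 mm tall, standing loose; point on its axis 14 mm up. Leave it.
Things that resemble listed ones, but are neither listed nor needed, are in the scene too. There is more than one size of the tap; the job needs the smaller.

How it is judged:
By the outcome, as a careful person would: the job done as asked, in the order asked, and still so for the second after the job is handed in, with the robot touching nothing.
It also fails if it takes over 56 s, if anything falls off the work surface, if the arm or the gripper's body presses on something with over 40 N, if the wrist force passes 120 N, or if a joint passes its speed limit or range.

## Working session

There is one attempt and no reset: what is moved stays moved. The work goes in short steps, Python scripts to look and compute and a tool call to move; the robot and the scene stay as the last step left them, time stands still between calls to the robot, and variables do not carry over. Pictures are saved under pics/ and viewed, at most 10 in all, crops included, and the job is handed in when it is done.

Besides the shell and the picture viewer there is one more tool, called by a JSON object that holds its "api" and its "payload". carry_out: Moves the arm, as the interface text tells. Its arguments: {"type":"object","properties":{"deltas":{"type":"array","items":{"type":"array","items":{"type":"number"}}},"force":{"type":"number"}},"required":["deltas"]}

```bash
mkdir -p pics; cat > h.py <<'E'
import numpy as np, cv2
from workcell import manip, camera, ticket, boxes_of, outline_of
def K(p): return 200/np.tan(np.radians(p["vertical_fov"])/2)
def proj(p,X):
    c=np.array(p["R"])@np.array(X)+np.array(p["t"]); return K(p)*c[0]/c[2]+p["cx"],K(p)*c[1]/c[2]+p["cy"]
def cloud(p):
    d=p["depth"];v,u=np.mgrid[:400,:640];f=K(p)
    c=np.stack([(u-p["cx"])/f*d,(v-p["cy"])/f*d,d],-1)
    return (c-np.array(p["t"]))@np.array(p["R"])
def save(n,img): cv2.imwrite("pics/"+n,img[...,::-1])
E
python3 - <<'E'
from h import *
for n in("top","scene"):
    p=camera(n); save(n+".png",p["img"]); print(n,K(p),np.round(p["R"],2).tolist(),np.round(p["t"],3))
    for q in("tap","ring","knob","collar","trays","whistle_a_mid","lid_knob_mid","spoon_rest_mid"):
        print(q,[(np.round(b["position"],3).tolist(),round(b["conf"],2),[int(x) for x in proj(p,b["position"])]) for b in boxes_of(q,p)])
o=manip.get_obs();print({k:np.round(v,3).tolist() for k,v in o.items()})
E
```

```text
top 440.2628551797817 [[0.0, -1.0, 0.0], [-0.99, -0.0, -0.17], [0.17, -0.0, -0.99]] [-0.056  0.563  1.128]
tap [([0.548, 0.02, 0.046], 0.89, [291, 196]), ([0.36, -0.118, 0.066], 0.77, [344, 268])]
ring [([0.555, 0.021, 0.088], 0.83, [290, 191]), ([0.358, -0.114, 0.115], 0.72, [343, 269]), ([0.507, -0.436, 0.096], 0.69, [469, 210])]
knob [([0.357, -0.118, 0.149], 0.76, [346, 270]), ([0.625, -0.258, 0.028], 0.6, [393, 170]), ([0.556, 0.026, 0.112], 0.57, [288, 189])]
collar [([0.356, -0.116, 0.061], 0.83, [343, 270]), ([0.554, 0.016, 0.047], 0.82, [293, 194])]
trays [([0.509, -0.436, 0.095], 0.96, [469, 209])]
whistle_a_mid [([0.559, 0.023, 0.087], 0.72, [289, 190])]
lid_knob_mid []
spoon_rest_mid [([0.612, 0.318, 0.005], 0.8, [185, 176]), ([0.556, 0.021, 0.11], 0.47, [289, 189]), ([0.556, 0.016, 0.049], 0.3, [293, 194])]
scene 407.59028483094073 [[0.01, 1.0, -0.01], [0.62, -0.01, -0.78], [-0.78, 0.0, -0.62]] [ 0.053 -0.275  1.425]
tap [([0.39, -0.108, 0.054], 0.74, [300, 161]), ([0.583, 0.022, 0.045], 0.61, [354, 211])]
ring [([0.381, -0.116, 0.114], 0.81, [296, 140]), ([0.571, 0.02, 
[... 174 characters left out ...]
75, 0.025, 0.067], 0.68, [356, 202])]
trays [([0.552, -0.436, 0.095], 0.93, [154, 189])]
whistle_a_mid [([0.757, 0.062, 0.024], 0.72, [380, 277])]
lid_knob_mid [([0.635, -0.259, 0.026], 0.56, [230, 235])]
spoon_rest_mid [([0.616, 0.319, 0.01], 0.68, [483, 231]), ([0.552, -0.435, 0.095], 0.55, [154, 189])]
{'clock': 0.9, 'joint_pos': [-1.345, 0.332, -0.065, 1.46, 0.022, 1.35, -0.088], 'joint_velocities': [0.001, -0.001, 0.002, -0.001, 0.001, -0.0, 0.0], 'tau': [0.002, -62.521, 0.05, -39.184, 0.017, 0.002, 0.0], 'position': [0.154, 0.606, 0.253], 'ee_rot': [0.124, 0.992, 0.0, 0.0], 'ft_force': [-0.011, -0.228, -0.559], 'torque': [-0.004, 0.014, -0.017], 'grasp_force': 0.0, 'grip_width': 0.998}
```

View crops.

```bash
python3 - <<'E'
from h import *
t=cv2.imread("pics/top.png");s=cv2.imread("pics/scene.png")
p=camera("top")
P=cloud(p)
m=(abs(P[...,0]-.553)<.05)&(abs(P[...,1]-.021)<.05)
img=p["img"].astype(int)
for lo,hi,n in((.1,.13,"knob"),(.078,.095,"ring"),(.04,.055,"collar")):
    k=m&(P[...,2]>lo)&(P[...,2]<hi); q=P[k]; c,r=cv2.minEnclosingCircle(q[:,:2].astype(np.float32)); print(n,k.sum(),np.median(q[:,2]),c,r)
a=t[150:240,240:350];a=cv2.resize(a,None,fx=7,fy=7,interpolation=cv2.INTER_CUBIC)[:600]
cv2.imwrite("pics/topcrop.png",a)
E
```

```text
knob 99 0.11143430966470957 (0.5581557154655457, 0.020220864564180374) 0.014112083241343498
ring 259 0.08509824087891259 (0.5586357116699219, 0.020166991278529167) 0.028305282816290855
collar 453 0.047424699035276824 (0.558847188949585, 0.020256536081433296) 0.04420245438814163
```

View pics/scene.png

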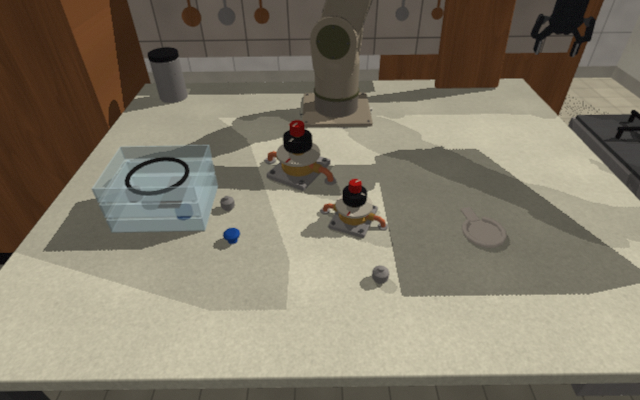

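View pics/topcrop.png

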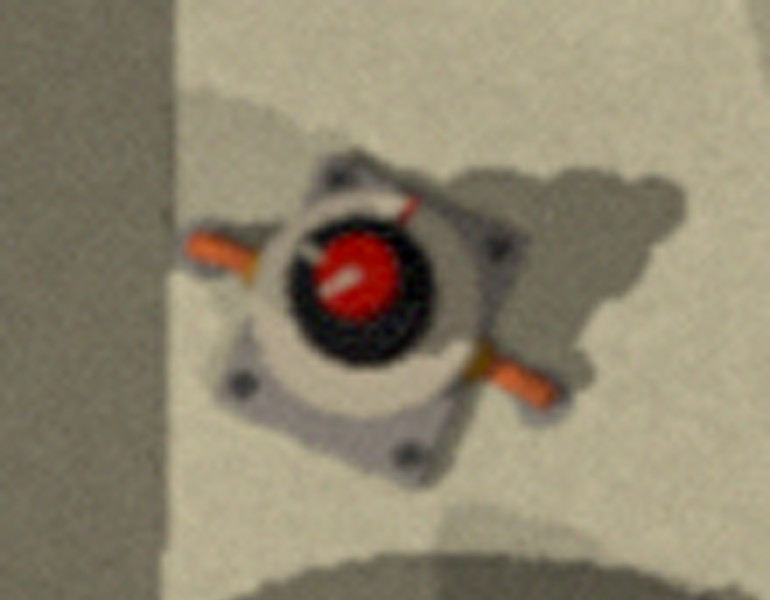

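View pics/top.png

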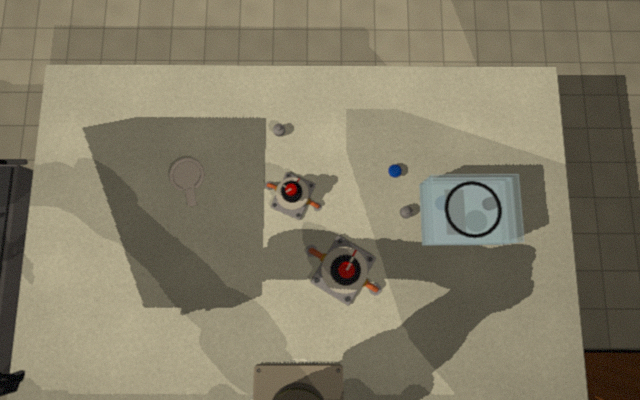

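The scene shows two taps. The smaller is at scene (354,205) and top (291,190), and the larger is at scene (298,155) and top (345,269). The top fit of the first one gives collar ⌀88, ring ⌀57 and knob ⌀28 mm, with tops at 48, 85 and 111 mm. That matches the description, so it is the one meant, and the enlarged crop confirms it. In the crop the red index is at (410,208), the ring line at (310,250) and the knob line at (330,290). That puts the ring about 1.3 rad from shut and the knob about 1.15 rad.

{"api": "carry_out", "payload": {"deltas": [[-0.25, -0.22, 0, 0, 1], [-0.5, -0.44, 0, 0, 1], [-0.75, -0.65, 0, 0, 1], [-1, -0.873, 0, 0, 1]], "force": 30}}

```text
clock: 1.45
position: [0.2679, 0.4406, 0.2535]
ee_rot: [0.124, 0.992, 0.0, 0.0]
ft_force: [0.0, 0.1, 0.7]
grip_width: 0.998
grasp_force: 0.0
```

{"api": "carry_out", "payload": {"deltas": [[-0.25, -0.22, 0, 0, 1], [-0.5, -0.44, 0, 0, 1], [-0.75, -0.65, 0, 0, 1], [-1, -0.873, 0, 0, 1]]}}

```text
clock: 1.95
position: [0.3809, 0.2767, 0.2536]
ee_rot: [0.124, 0.992, 0.0, 0.0]
ft_force: [0.1, 0.7, -0.4]
grip_width: 0.999
grasp_force: 0.0
```

{"api": "carry_out", "payload": {"deltas": [[-0.25, -0.22, 0, 0, 1], [-0.5, -0.44, 0, 0, 1], [-0.75, -0.65, 0, 0, 1], [-1, -0.873, 0, 0, 1], [-1, -0.873, 0, 0, 1], [-1, -0.873, 0, 0, 1]]}}

```text
clock: 2.7
position: [0.493, 0.1147, 0.2532]
ee_rot: [0.124, 0.992, 0.0, -0.0]
ft_force: [0.4, 0.1, 0.8]
grip_width: 1.0
grasp_force: 0.0
```

```bash
cat >> h.py <<'E'
from scipy.spatial.transform import Rotation as Rn
def st(target=None):
    o=manip.get_obs(); R=Rn.from_quat(o["ee_rot"]).as_matrix()
    print("t",round(o["clock"],2),"pos",np.round(o["position"],4),"yaw_y",round(np.arctan2(R[1,1],R[0,1]),3),"tilt",np.round(R[:,2],3),"F",np.round(o["ft_force"],2),"M",np.round(o["torque"],3),"g",round(o["grip_width"],3),round(o["grasp_force"],1),"q",np.round(o["joint_pos"],2))
    if target is not None: print("delta",np.round(R.T@(np.array(target)-o["position"])/.15,3))
E
python3 -c "
from h import *
st([.5585,.0202,.076])"
```

```text
t 2.7 pos [0.493  0.1147 0.2532] yaw_y 1.322 tilt [-0.  0. -1.] F [0.41 0.11 0.76] M [-0.04   0.007  0.017] g 1.0 0.0 q [-0.72  0.06  0.42  1.79 -0.03  1.3   1.03]
delta [-0.579 -0.504  1.181]
```

{"api": "carry_out", "payload": {"deltas": [[-0.2, -0.17, 0, 0, 1], [-0.4, -0.34, 0, 0, 1], [-0.579, -0.504, 0, 0, 1], [-0.579, -0.504, 0.2, 0, 1], [-0.579, -0.504, 0.45, 0, 1], [-0.579, -0.504, 0.7, 0, 1], [-0.579, -0.504, 0.7, 0, 1], [-0.579, -0.504, 0.7, 0, 1]]}}

```text
clock: 3.7
position: [0.5595, 0.0204, 0.1498]
ee_rot: [0.124, 0.992, 0.0, 0.001]
ft_force: [-0.1, 0.3, 0.4]
grip_width: 1.001
grasp_force: 0.0
```

```bash
python3 -c "
from h import *
st([.5585,.0202,.076])"
```

```text
t 3.7 pos [0.5595 0.0204 0.1498] yaw_y 1.323 tilt [ 0.001  0.001 -1.   ] F [-0.15  0.34  0.35] M [ 0.004 -0.015  0.007] g 1.001 0.0 q [-0.55  0.29  0.51  1.79 -0.16  1.1   1.33]
delta [ 0.007 -0.004  0.492]
```

{"api": "carry_out", "payload": {"deltas": [[0.007, -0.004, 0.15, 0, 1], [0.007, -0.004, 0.3, 0, 1], [0.007, -0.004, 0.42, 0, 1], [0.007, -0.004, 0.49, 0, 1], [0.007, -0.004, 0.49, 0, 0.6], [0.007, -0.004, 0.49, 0, 0.4], [0.007, -0.004, 0.49, 0, 0.2], [0.007, -0.004, 0.49, 0, 0.0], [0.007, -0.004, 0.49, 0, 0.0], [0.007, -0.004, 0.49, 0, 0.0]], "force": 30}}

```text
clock: 4.95
position: [0.5586, 0.0204, 0.0761]
ee_rot: [0.124, 0.992, 0.001, 0.001]
ft_force: [-1.3, 4.5, 5.7]
grip_width: 0.645
grasp_force: 30.8
```

```bash
python3 -c "
from h import *
st()
p=camera('scene');save('s2.png',cv2.resize(p['img'][130:250,280:440],None,fx=5,fy=5,interpolation=2))"
```

```text
t 4.95 pos [0.5586 0.0204 0.0761] yaw_y 1.323 tilt [ 0.002  0.002 -1.   ] F [-1.34  4.5   5.68] M [0.763 0.14  0.021] g 0.645 30.8 q [-0.52  0.38  0.48  1.85 -0.22  0.96  1.38]
```

View pics/s2.png

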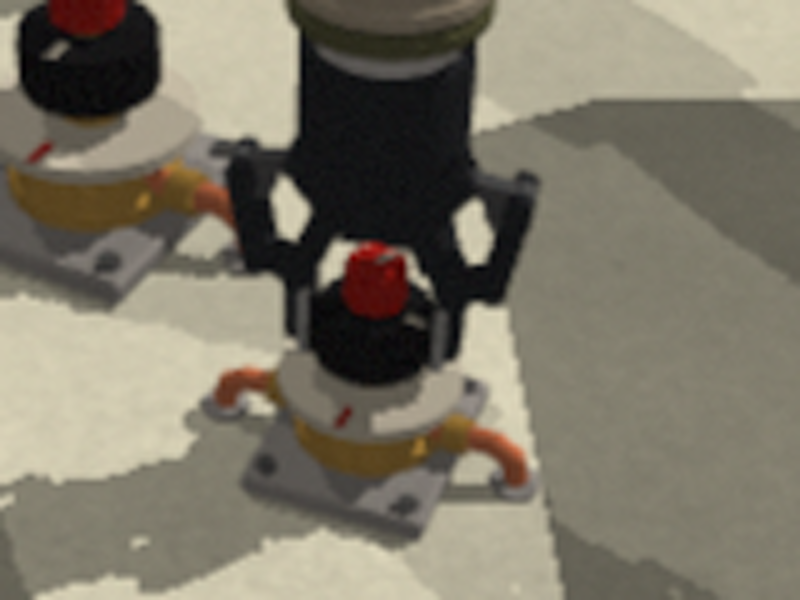

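The crop shows both pads on the black ring, at about (300,320) and (440,330), clear of the collar and the knob. I'll turn clockwise, which is positive spin.

{"api": "carry_out", "payload": {"deltas": [[0, 0, 0, 0.15, 0], [0, 0, 0, 0.3, 0], [0, 0, 0, 0.45, 0], [0, 0, 0, 0.6, 0], [0, 0, 0, 0.6, 0]]}}

```text
clock: 5.62
position: [0.5588, 0.0206, 0.0761]
ee_rot: [0.278, 0.961, 0.001, 0.001]
ft_force: [-0.4, 3.6, 4.2]
grip_width: 0.645
grasp_force: 30.8
```

```bash
python3 -c "
from h import *
st([.5585,.0202,.076])"
```

```text
t 5.62 pos [0.5588 0.0206 0.0761] yaw_y 1.008 tilt [ 0.002  0.002 -1.   ] F [-0.43  3.62  4.21] M [0.806 0.066 0.066] g 0.645 30.8 q [-0.57  0.39  0.55  1.85 -0.25  0.96  1.09]
delta [-0.    -0.003  0.001]
```

{"api": "carry_out", "payload": {"deltas": [[0, 0, 0, 0.15, 0], [0, 0, 0, 0.3, 0], [0, 0, 0, 0.45, 0], [0, 0, 0, 0.6, 0], [0, 0, 0, 0.75, 0], [0, 0, 0, 0.9, 0], [0, 0, 0, 1, 0], [0, 0, 0, 1, 0]]}}

```text
clock: 6.62
position: [0.5591, 0.0209, 0.0761]
ee_rot: [0.516, 0.856, 0.002, 0.001]
ft_force: [0.5, 6.6, 5.8]
grip_width: 0.643
grasp_force: 30.9
```

```bash
python3 -c "
from h import *
st([.5585,.0202,.076])
p=camera('top');save('t2.png',cv2.resize(p['img'][150:230,240:345],None,fx=7,fy=7,interpolation=2))"
```

```text
t 6.62 pos [0.5591 0.0209 0.0761] yaw_y 0.486 tilt [ 0.003  0.002 -1.   ] F [0.55 6.58 5.84] M [ 1.175 -0.342 -0.017] g 0.643 30.9 q [-0.66  0.41  0.65  1.86 -0.3   0.97  0.61]
delta [-0.002 -0.005  0.001]
```

{"api": "carry_out", "payload": {"deltas": [[0, 0, 0, 0.1, 0], [0, 0, 0, 0.2, 0], [0, 0, 0, 0.27, 0]]}}

```text
clock: 7.05
position: [0.5592, 0.0209, 0.0762]
ee_rot: [0.576, 0.818, 0.002, 0.001]
ft_force: [1.3, 5.5, 6.5]
grip_width: 0.648
grasp_force: 30.9
```

```bash
python3 -c "
from h import *
for i in range(4):
  print(np.round(manip.get_obs()['torque'],3)); camera('top')
st()"
```

```text
[ 1.232 -0.409  0.099]
[ 1.222 -0.397  0.025]
[ 1.228 -0.334  0.029]
[ 1.236 -0.44   0.029]
t 7.25 pos [0.5592 0.0209 0.0762] yaw_y 0.345 tilt [ 0.003  0.002 -1.   ] F [1.32 5.49 4.6 ] M [ 1.194 -0.419 -0.019] g 0.65 30.9 q [-0.68  0.42  0.68  1.86 -0.32  0.97  0.48]
```

{"api": "carry_out", "payload": {"deltas": [[0, 0, 0, 0.04, 0], [0, 0, 0, 0.07, 0], [0, 0, 0, 0.07, 0]]}}

```text
clock: 7.62
position: [0.5592, 0.021, 0.0761]
ee_rot: [0.59, 0.807, 0.002, 0.001]
ft_force: [2.0, 6.2, 5.2]
grip_width: 0.647
grasp_force: 30.9
```

```bash
python3 -c "
from h import *
st()"
```

```text
t 7.62 pos [0.5592 0.021  0.0761] yaw_y 0.308 tilt [ 0.003  0.002 -1.   ] F [1.97 6.16 5.22] M [ 1.262 -0.428  0.049] g 0.647 30.9 q [-0.69  0.42  0.69  1.86 -0.32  0.97  0.45]
```

```bash
cat > feel.py <<'E'
from h import *
M=[]
for i in range(5): M.append(manip.get_obs()['torque'][2]); camera('top')
st(); print("Mz mean",np.mean(M).round(3),np.round(M,2))
E
echo
```

{"api": "carry_out", "payload": {"deltas": [[0, 0, 0, 0.04, 0], [0, 0, 0, 0.07, 0], [0, 0, 0, 0.07, 0]]}}

```text
clock: 8.0
position: [0.5593, 0.021, 0.0762]
ee_rot: [0.605, 0.796, 0.002, 0.001]
ft_force: [2.5, 5.8, 5.9]
grip_width: 0.649
grasp_force: 30.9
```

```bash
python3 feel.py
```

```text
t 8.25 pos [0.5592 0.021  0.0761] yaw_y 0.272 tilt [ 0.003  0.002 -1.   ] F [1.89 5.08 5.41] M [ 1.267 -0.5    0.055] g 0.643 30.9 q [-0.69  0.43  0.69  1.86 -0.33  0.97  0.42]
Mz mean 0.04 [0.02 0.04 0.05 0.04 0.04]
```

{"api": "carry_out", "payload": {"deltas": [[0, 0, 0, 0.04, 0], [0, 0, 0, 0.07, 0], [0, 0, 0, 0.07, 0]]}}

```text
clock: 8.62
position: [0.5592, 0.0209, 0.0761]
ee_rot: [0.619, 0.785, 0.002, 0.001]
ft_force: [2.7, 5.8, 5.0]
grip_width: 0.646
grasp_force: 30.9
```

```bash
python3 feel.py
```

```text
t 8.88 pos [0.5593 0.021  0.0762] yaw_y 0.235 tilt [ 0.003  0.002 -1.   ] F [2.29 6.43 5.28] M [ 1.223 -0.487  0.021] g 0.643 30.9 q [-0.7   0.43  0.7   1.86 -0.33  0.97  0.39]
Mz mean 0.052 [0.08 0.05 0.08 0.04 0.01]
```

Turned 1.09 rad and only drag so far. I'll continue in 2° steps.

{"api": "carry_out", "payload": {"deltas": [[0, 0, 0, 0.04, 0], [0, 0, 0, 0.07, 0], [0, 0, 0, 0.07, 0]]}}

```text
clock: 9.25
position: [0.5593, 0.0209, 0.0762]
ee_rot: [0.634, 0.774, 0.002, 0.001]
ft_force: [2.6, 5.7, 5.4]
grip_width: 0.644
grasp_force: 30.9
```

```bash
python3 feel.py
```

```text
t 9.5 pos [0.5593 0.021  0.0761] yaw_y 0.199 tilt [ 0.003  0.002 -1.   ] F [2.71 5.39 5.73] M [ 1.176 -0.537  0.036] g 0.648 30.9 q [-0.7   0.43  0.71  1.86 -0.34  0.97  0.35]
Mz mean 0.057 [0.09 0.04 0.04 0.05 0.06]
```

{"api": "carry_out", "payload": {"deltas": [[0, 0, 0, 0.04, 0], [0, 0, 0, 0.07, 0], [0, 0, 0, 0.07, 0]]}}

```text
clock: 9.88
position: [0.5593, 0.021, 0.0762]
ee_rot: [0.648, 0.762, 0.002, 0.001]
ft_force: [2.2, 5.6, 5.1]
grip_width: 0.65
grasp_force: 30.9
```

```bash
python3 feel.py
```

```text
t 10.12 pos [0.5593 0.0209 0.0762] yaw_y 0.162 tilt [ 0.003  0.002 -1.   ] F [2.91 6.35 4.36] M [ 1.226 -0.56   0.079] g 0.65 30.9 q [-0.71  0.43  0.72  1.86 -0.34  0.97  0.32]
Mz mean 0.018 [ 0.01  0.03 -0.02  0.02  0.05]
```

{"api": "carry_out", "payload": {"deltas": [[0, 0, 0, 0.04, 0], [0, 0, 0, 0.07, 0], [0, 0, 0, 0.07, 0]]}}

```text
clock: 10.5
position: [0.5594, 0.021, 0.0762]
ee_rot: [0.661, 0.75, 0.002, 0.001]
ft_force: [2.9, 5.7, 4.4]
grip_width: 0.648
grasp_force: 30.8
```

```bash
python3 feel.py
```

```text
t 10.75 pos [0.5594 0.021  0.0762] yaw_y 0.125 tilt [ 0.004  0.002 -1.   ] F [3.23 6.51 5.4 ] M [ 1.262 -0.652 -0.019] g 0.648 30.8 q [-0.72  0.43  0.73  1.86 -0.35  0.97  0.29]
Mz mean 0.039 [ 0.02  0.07  0.08  0.03 -0.  ]
```

{"api": "carry_out", "payload": {"deltas": [[0, 0, 0, 0.04, 0], [0, 0, 0, 0.07, 0], [0, 0, 0, 0.07, 0]]}}

```text
clock: 11.12
position: [0.5594, 0.021, 0.0762]
ee_rot: [0.675, 0.738, 0.002, 0.001]
ft_force: [2.0, 5.6, 5.1]
grip_width: 0.647
grasp_force: 30.8
```

```bash
python3 feel.py
```

```text
t 11.38 pos [0.5594 0.021  0.0761] yaw_y 0.089 tilt [ 0.004  0.002 -1.   ] F [2.61 5.66 5.07] M [ 1.205 -0.606  0.072] g 0.645 30.8 q [-0.72  0.44  0.73  1.86 -0.35  0.97  0.25]
Mz mean 0.047 [ 0.09 -0.02  0.05  0.07  0.04]
```

```bash
python3 -c "
from h import *
p=camera('scene');save('s3.png',cv2.resize(p['img'][160:240,300:410],None,fx=7,fy=7,interpolation=2))"
```

```text
(no output)
```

View pics/s3.png

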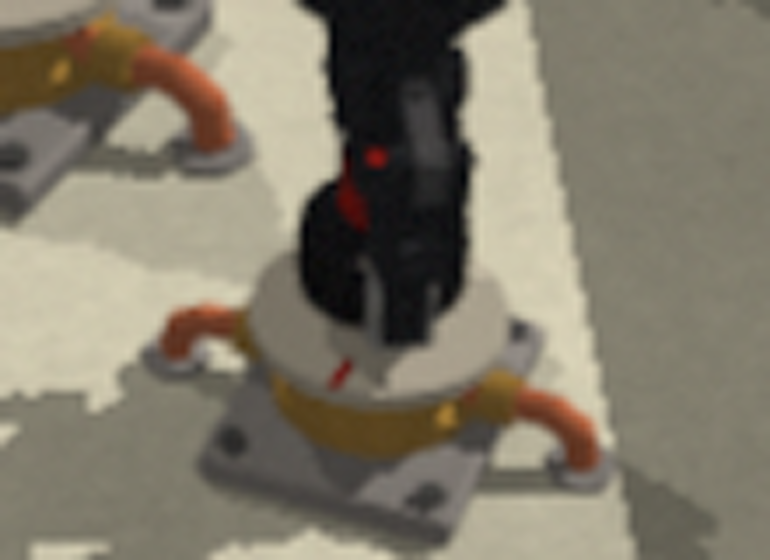

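{"api": "carry_out", "payload": {"deltas": [[0, 0, 0, 0.04, 0], [0, 0, 0, 0.07, 0], [0, 0, 0, 0.07, 0]]}}

```text
clock: 11.8
position: [0.5594, 0.021, 0.0762]
ee_rot: [0.689, 0.725, 0.002, 0.001]
ft_force: [3.0, 6.5, 4.0]
grip_width: 0.642
grasp_force: 30.8
```

```bash
python3 feel.py
```

```text
t 12.05 pos [0.5594 0.021  0.0762] yaw_y 0.052 tilt [ 0.004  0.002 -1.   ] F [3.1  5.16 4.54] M [ 1.213 -0.608  0.029] g 0.647 30.8 q [-0.73  0.44  0.74  1.86 -0.36  0.97  0.22]
Mz mean 0.056 [0.04 0.07 0.09 0.06 0.02]
```

The crop shows the finger at (410,300) hiding the ring's line, while the collar's red index at (342,375) hasn't moved. I'll go on.

{"api": "carry_out", "payload": {"deltas": [[0, 0, 0, 0.04, 0], [0, 0, 0, 0.07, 0], [0, 0, 0, 0.07, 0]]}}

```text
clock: 12.42
position: [0.5594, 0.021, 0.0762]
ee_rot: [0.702, 0.713, 0.002, 0.001]
ft_force: [3.2, 5.8, 4.6]
grip_width: 0.646
grasp_force: 30.8
```

```bash
python3 feel.py
```

```text
t 12.68 pos [0.5594 0.021  0.0762] yaw_y 0.016 tilt [ 0.004  0.002 -1.   ] F [2.43 5.23 3.94] M [ 1.161 -0.704  0.155] g 0.647 30.8 q [-0.73  0.44  0.75  1.86 -0.36  0.98  0.19]
Mz mean 0.158 [0.17 0.15 0.12 0.19 0.15]
```

It seats at about 1.30 rad. Now I'll nip it.

{"api": "carry_out", "payload": {"deltas": [[0, 0, 0, 0.04, 0], [0, 0, 0, 0.075, 0], [0, 0, 0, 0.075, 0], [0, 0, 0, 0.075, 0]]}}

```text
clock: 13.18
position: [0.5595, 0.021, 0.0762]
ee_rot: [0.715, 0.699, 0.002, 0.001]
ft_force: [3.0, 5.7, 4.5]
grip_width: 0.651
grasp_force: 30.8
```

```bash
python3 feel.py
```

```text
t 13.43 pos [0.5595 0.021  0.0762] yaw_y -0.023 tilt [ 0.004  0.002 -1.   ] F [4.13 5.81 4.11] M [ 1.067 -0.748  0.374] g 0.649 30.8 q [-0.74  0.44  0.76  1.86 -0.37  0.98  0.15]
Mz mean 0.439 [0.43 0.44 0.45 0.45 0.44]
```

{"api": "carry_out", "payload": {"deltas": [[0, 0, 0, 0, 0], [0, 0, 0, -0.04, 0], [0, 0, 0, -0.085, 0], [0, 0, 0, -0.085, 0], [0, 0, 0, -0.085, 0.4], [0, 0, 0, -0.085, 0.7], [0, 0, 0, -0.085, 1], [0, 0, 0, -0.085, 1]]}}

```text
clock: 14.42
position: [0.5576, 0.019, 0.0747]
ee_rot: [0.701, 0.713, -0.0, -0.0]
ft_force: [-0.8, 0.6, 0.2]
grip_width: 1.001
grasp_force: 0.0
```

```bash
python3 -c "
from h import *
st([.5598,.0211,.112])"
```

```text
t 14.43 pos [0.5576 0.019  0.0747] yaw_y 0.018 tilt [-0. -0. -1.] F [-0.77  0.58  0.16] M [-0.027  0.023 -0.01 ] g 1.001 0.0 q [-0.73  0.44  0.75  1.86 -0.36  0.98  0.19]
delta [ 0.013  0.015 -0.249]
```

{"api": "carry_out", "payload": {"deltas": [[0.013, 0.015, -0.1, 0, 1], [0.013, 0.015, -0.2, 0, 1], [0.013, 0.015, -0.25, 0, 1], [0.013, 0.015, -0.25, 0, 0.6], [0.013, 0.015, -0.25, 0, 0.2], [0.013, 0.015, -0.25, 0, -0.2], [0.013, 0.015, -0.25, 0, -0.5], [0.013, 0.015, -0.25, 0, -0.7], [0.013, 0.015, -0.25, 0, -0.7], [0.013, 0.015, -0.25, 0, -0.7]], "force": 40}}

```text
clock: 15.68
position: [0.5596, 0.0212, 0.1121]
ee_rot: [0.701, 0.714, -0.0, -0.0]
ft_force: [-2.7, 0.3, 0.9]
grip_width: 0.311
grasp_force: 39.2
```

```bash
python3 -c "
from h import *
st()
p=camera('scene');save('s4.png',cv2.resize(p['img'][160:240,300:410],None,fx=7,fy=7,interpolation=2))"
```

```text
t 15.68 pos [0.5596 0.0212 0.1121] yaw_y 0.018 tilt [-0.001  0.    -1.   ] F [-2.73  0.34  0.91] M [-0.07   0.503  0.022] g 0.311 39.2 q [-0.76  0.39  0.78  1.83 -0.32  1.05  0.16]
```

View pics/s4.png

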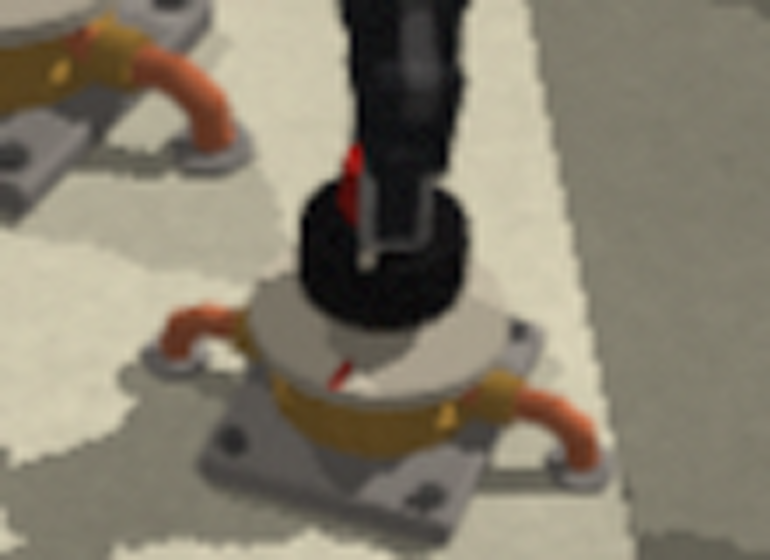

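The crop shows the ring's white line at (367,260), pointing towards the collar index at (342,375), so the ring is shut within seat tolerance. The pads are on the red knob, above the ring's top. Now I'll turn the knob.

{"api": "carry_out", "payload": {"deltas": [[0, 0, 0, 0.15, -0.7], [0, 0, 0, 0.3, -0.7], [0, 0, 0, 0.45, -0.7], [0, 0, 0, 0.6, -0.7], [0, 0, 0, 0.75, -0.7], [0, 0, 0, 0.75, -0.7]]}}

```text
clock: 16.48
position: [0.5599, 0.0212, 0.1122]
ee_rot: [0.826, 0.563, -0.0, 0.0]
ft_force: [-0.6, -0.3, -1.3]
grip_width: 0.314
grasp_force: 39.3
```

```bash
python3 feel.py
```

```text
t 16.73 pos [0.5599 0.0212 0.1122] yaw_y -0.374 tilt [ 0.  0. -1.] F [-1.13 -1.06 -2.01] M [-0.159  0.046 -0.027] g 0.313 39.4 q [-0.82  0.42  0.86  1.83 -0.36  1.05 -0.2 ]
Mz mean -0.028 [-0.02 -0.04 -0.05 -0.08  0.04]
```

{"api": "carry_out", "payload": {"deltas": [[0, 0, 0, 0.15, -0.7], [0, 0, 0, 0.3, -0.7], [0, 0, 0, 0.45, -0.7], [0, 0, 0, 0.6, -0.7], [0, 0, 0, 0.7, -0.7], [0, 0, 0, 0.7, -0.7]]}}

```text
clock: 17.48
position: [0.5601, 0.021, 0.1123]
ee_rot: [0.915, 0.403, 0.0, 0.0]
ft_force: [2.1, -2.0, -2.8]
grip_width: 0.316
grasp_force: 39.5
```

```bash
python3 feel.py
```

```text
t 17.73 pos [0.56   0.021  0.1123] yaw_y -0.74 tilt [ 0. -0. -1.] F [ 1.45 -2.17 -3.36] M [-0.487 -0.569 -0.039] g 0.312 39.5 q [-0.88  0.45  0.94  1.84 -0.41  1.07 -0.52]
Mz mean 0.003 [-0.02  0.01  0.01 -0.02  0.04]
```

{"api": "carry_out", "payload": {"deltas": [[0, 0, 0, 0.06, -0.7], [0, 0, 0, 0.12, -0.7], [0, 0, 0, 0.12, -0.7]]}}

```text
clock: 18.1
position: [0.56, 0.0211, 0.1123]
ee_rot: [0.928, 0.374, 0.0, 0.0]
ft_force: [3.2, -2.6, -4.4]
grip_width: 0.31
grasp_force: 39.6
```

```bash
python3 feel.py
```

```text
t 18.35 pos [0.56   0.0211 0.1123] yaw_y -0.804 tilt [ 0. -0. -1.] F [ 3.16 -2.85 -3.8 ] M [-0.723 -0.78  -0.019] g 0.311 39.6 q [-0.89  0.46  0.96  1.84 -0.42  1.07 -0.58]
Mz mean -0.011 [-0.01 -0.   -0.01 -0.05  0.02]
```

{"api": "carry_out", "payload": {"deltas": [[0, 0, 0, 0.04, -0.7], [0, 0, 0, 0.075, -0.7], [0, 0, 0, 0.075, -0.7]]}}

```text
clock: 18.73
position: [0.56, 0.0211, 0.1123]
ee_rot: [0.935, 0.355, 0.0, 0.0]
ft_force: [4.2, -4.0, -5.0]
grip_width: 0.309
grasp_force: 39.7
```

```bash
python3 feel.py
```

```text
t 18.98 pos [0.56   0.0211 0.1123] yaw_y -0.844 tilt [ 0. -0. -1.] F [ 3.26 -3.   -4.38] M [-0.852 -0.868  0.026] g 0.311 39.7 q [-0.9   0.46  0.96  1.84 -0.43  1.07 -0.61]
Mz mean -0.001 [ 0.03 -0.03 -0.   -0.   -0.  ]
```

{"api": "carry_out", "payload": {"deltas": [[0, 0, 0, 0.04, -0.7], [0, 0, 0, 0.075, -0.7], [0, 0, 0, 0.075, -0.7]]}}

```text
clock: 19.35
position: [0.56, 0.0211, 0.1123]
ee_rot: [0.942, 0.337, 0.0, 0.0]
ft_force: [3.2, -3.3, -5.7]
grip_width: 0.311
grasp_force: 39.7
```

```bash
python3 feel.py
```

```text
t 19.6 pos [0.56   0.0211 0.1123] yaw_y -0.883 tilt [ 0. -0. -1.] F [ 3.53 -4.12 -5.23] M [-0.884 -0.882  0.008] g 0.307 39.7 q [-0.9   0.47  0.97  1.84 -0.44  1.07 -0.65]
Mz mean -0.0 [-0.03  0.02  0.03 -0.04  0.01]
```

{"api": "carry_out", "payload": {"deltas": [[0, 0, 0, 0.04, -0.7], [0, 0, 0, 0.075, -0.7], [0, 0, 0, 0.075, -0.7]]}}

```text
clock: 19.98
position: [0.56, 0.0211, 0.1123]
ee_rot: [0.948, 0.318, 0.0, 0.0]
ft_force: [3.6, -3.5, -5.5]
grip_width: 0.312
grasp_force: 39.7
```

```bash
python3 feel.py
```

```text
t 20.23 pos [0.56   0.021  0.1123] yaw_y -0.923 tilt [ 0. -0. -1.] F [ 3.28 -4.75 -5.48] M [-0.852 -0.904  0.029] g 0.312 39.7 q [-0.91  0.47  0.98  1.84 -0.44  1.07 -0.68]
Mz mean 0.014 [0.01 0.01 0.02 0.02 0.01]
```

{"api": "carry_out", "payload": {"deltas": [[0, 0, 0, 0.04, -0.7], [0, 0, 0, 0.075, -0.7], [0, 0, 0, 0.075, -0.7]]}}

```text
clock: 20.6
position: [0.56, 0.021, 0.1123]
ee_rot: [0.954, 0.3, 0.0, 0.0]
ft_force: [4.5, -3.5, -5.1]
grip_width: 0.313
grasp_force: 39.7
```

```bash
python3 feel.py
```

```text
t 20.85 pos [0.56   0.021  0.1123] yaw_y -0.962 tilt [ 0. -0. -1.] F [ 3.85 -4.4  -5.51] M [-0.891 -0.924  0.048] g 0.313 39.7 q [-0.91  0.47  0.99  1.84 -0.45  1.08 -0.71]
Mz mean 0.013 [ 0.01  0.03 -0.03  0.04  0.01]
```

{"api": "carry_out", "payload": {"deltas": [[0, 0, 0, 0.04, -0.7], [0, 0, 0, 0.075, -0.7], [0, 0, 0, 0.075, -0.7]]}}

```text
clock: 21.22
position: [0.56, 0.021, 0.1123]
ee_rot: [0.96, 0.281, 0.0, 0.0]
ft_force: [3.7, -3.5, -6.3]
grip_width: 0.31
grasp_force: 39.7
```

```bash
python3 feel.py
```

```text
t 21.48 pos [0.5601 0.021  0.1123] yaw_y -1.001 tilt [ 0. -0. -1.] F [ 3.12 -3.24 -5.46] M [-0.949 -0.899 -0.028] g 0.312 39.7 q [-0.92  0.48  1.    1.84 -0.46  1.08 -0.75]
Mz mean 0.006 [ 0.03  0.   -0.03  0.02  0.  ]
```

{"api": "carry_out", "payload": {"deltas": [[0, 0, 0, 0.04, -0.7], [0, 0, 0, 0.075, -0.7], [0, 0, 0, 0.075, -0.7]]}}

```text
clock: 21.85
position: [0.5601, 0.021, 0.1123]
ee_rot: [0.965, 0.262, 0.0, 0.0]
ft_force: [3.7, -3.7, -6.0]
grip_width: 0.31
grasp_force: 39.7
```

```bash
python3 feel.py
```

```text
t 22.1 pos [0.56   0.0209 0.1123] yaw_y -1.04 tilt [ 0. -0. -1.] F [ 4.38 -4.04 -5.13] M [-0.935 -0.951  0.   ] g 0.309 39.7 q [-0.93  0.48  1.01  1.84 -0.46  1.08 -0.78]
Mz mean -0.001 [-0.04  0.    0.02 -0.    0.02]
```

{"api": "carry_out", "payload": {"deltas": [[0, 0, 0, 0.04, -0.7], [0, 0, 0, 0.075, -0.7], [0, 0, 0, 0.075, -0.7]]}}

```text
clock: 22.48
position: [0.5601, 0.021, 0.1123]
ee_rot: [0.97, 0.243, 0.0, 0.0]
ft_force: [4.0, -5.1, -4.8]
grip_width: 0.312
grasp_force: 39.7
```

```bash
python3 feel.py
```

```text
t 22.73 pos [0.5601 0.0209 0.1123] yaw_y -1.08 tilt [ 0. -0. -1.] F [ 3.67 -4.28 -5.09] M [-1.007 -0.933 -0.034] g 0.31 39.7 q [-0.93  0.49  1.02  1.84 -0.47  1.08 -0.82]
Mz mean 0.013 [ 0.04 -0.01  0.04  0.   -0.01]
```

{"api": "carry_out", "payload": {"deltas": [[0, 0, 0, 0.04, -0.7], [0, 0, 0, 0.075, -0.7], [0, 0, 0, 0.075, -0.7]]}}

```text
clock: 23.1
position: [0.5601, 0.021, 0.1124]
ee_rot: [0.975, 0.224, 0.0, 0.0]
ft_force: [3.7, -4.3, -5.1]
grip_width: 0.311
grasp_force: 39.7
```

```bash
python3 feel.py
```

```text
t 23.35 pos [0.5601 0.0209 0.1123] yaw_y -1.119 tilt [ 0. -0. -1.] F [ 4.35 -4.88 -5.15] M [-1.048 -0.912  0.016] g 0.308 39.7 q [-0.94  0.49  1.03  1.84 -0.48  1.08 -0.85]
Mz mean 0.034 [ 0.04 -0.01  0.07  0.04  0.03]
```

{"api": "carry_out", "payload": {"deltas": [[0, 0, 0, 0.04, -0.7], [0, 0, 0, 0.075, -0.7], [0, 0, 0, 0.075, -0.7]]}}

```text
clock: 23.72
position: [0.5601, 0.0209, 0.1123]
ee_rot: [0.979, 0.205, 0.0, 0.0]
ft_force: [3.8, -5.4, -5.2]
grip_width: 0.311
grasp_force: 39.7
```

```bash
python3 feel.py
```

```text
t 23.98 pos [0.5601 0.021  0.1123] yaw_y -1.158 tilt [ 0.    -0.001 -1.   ] F [ 3.97 -3.58 -5.13] M [-1.067 -0.931  0.153] g 0.312 39.7 q [-0.94  0.5   1.04  1.84 -0.48  1.09 -0.88]
Mz mean 0.231 [0.24 0.24 0.21 0.21 0.26]
```

The knob seats. I'll nip it up by another 1.5°.

{"api": "carry_out", "payload": {"deltas": [[0, 0, 0, 0.025, -0.7], [0, 0, 0, 0.052, -0.7], [0, 0, 0, 0.052, -0.7], [0, 0, 0, 0.052, -0.7]]}}

```text
clock: 24.48
position: [0.5601, 0.0209, 0.1123]
ee_rot: [0.981, 0.192, 0.0, 0.0]
ft_force: [5.2, -3.5, -4.7]
grip_width: 0.308
grasp_force: 39.7
```

```bash
python3 feel.py
```

```text
t 24.73 pos [0.5601 0.0209 0.1123] yaw_y -1.185 tilt [ 0.    -0.001 -1.   ] F [ 4.88 -5.19 -4.81] M [-1.142 -0.958  0.337] g 0.308 39.7 q [-0.95  0.5   1.04  1.84 -0.49  1.09 -0.91]
Mz mean 0.326 [0.32 0.36 0.25 0.35 0.35]
```

{"api": "carry_out", "payload": {"deltas": [[0, 0, 0, 0, -0.7], [0, 0, 0, 0.02, -0.7], [0, 0, 0, 0.035, -0.7], [0, 0, 0, 0.035, -0.7], [0, 0, 0, 0.035, -0.7]], "force": 60}}

```text
clock: 25.35
position: [0.5601, 0.0209, 0.1124]
ee_rot: [0.983, 0.183, 0.0, 0.0]
ft_force: [3.7, -4.4, -4.7]
grip_width: 0.305
grasp_force: 59.7
```

```bash
python3 feel.py
```

```text
t 25.6 pos [0.5601 0.0209 0.1124] yaw_y -1.203 tilt [ 0.001 -0.001 -1.   ] F [ 3.77 -4.95 -4.3 ] M [-1.133 -0.922  0.458] g 0.308 59.7 q [-0.95  0.5   1.05  1.84 -0.49  1.09 -0.92]
Mz mean 0.479 [0.49 0.51 0.5  0.43 0.46]
```

Seated at 0.48 N·m. I'll back off the load gently, let go and rise.

{"api": "carry_out", "payload": {"deltas": [[0, 0, 0, -0.04, -0.7], [0, 0, 0, -0.08, -0.7], [0, 0, 0, -0.095, -0.7], [0, 0, 0, -0.095, -0.7], [0, 0, 0, -0.095, -0.3], [0, 0, 0, -0.095, 0.2], [0, 0, 0, -0.095, 0.6], [0, 0, 0, -0.095, 0.6], [0, 0, -0.2, -0.095, 0.6], [0, 0, -0.5, -0.095, 0.6], [0, 0, -0.8, -0.095, 0.6], [0, 0, -1, -0.095, 0.6], [0, 0, -1, -0.095, 0.6]]}}

```text
clock: 27.22
position: [0.5608, 0.0212, 0.2642]
ee_rot: [0.978, 0.207, 0.002, -0.0]
ft_force: [-0.0, -0.7, 0.3]
grip_width: 0.803
grasp_force: 0.0
```

{"api": "carry_out", "payload": {"deltas": [[-0.3, 0.2, -0.2, 0, 0.6], [-0.6, 0.45, -0.2, 0, 0.6], [-0.8, 0.6, -0.2, 0, 0.6], [-1, 0.8, -0.2, 0, 0.6], [-1, 0.8, -0.2, 0, 0.6]]}}

```text
clock: 27.85
position: [0.47, -0.1521, 0.2915]
ee_rot: [0.979, 0.205, 0.0, -0.001]
ft_force: [0.4, 0.8, -0.6]
grip_width: 0.797
grasp_force: 0.0
```

```bash
python3 -c "
from h import *
st()
p=camera('top');q=camera('scene')
a=cv2.resize(p['img'][155:230,250:340],(480,400),interpolation=2);b=cv2.resize(q['img'][170:240,310:394],(320,267),interpolation=2)
c=np.zeros((400,800,3),np.uint8);c[:,:480]=a;c[:267,480:]=b;save('end.png',c)"
```

```text
t 27.85 pos [ 0.47   -0.1521  0.2915] yaw_y -1.158 tilt [-0.     0.003 -1.   ] F [ 0.35  0.77 -0.56] M [ 0.021 -0.042  0.026] g 0.797 0.0 q [-1.11 -0.11  1.3   1.78  0.1   1.39 -1.  ]
```

View pics/end.png

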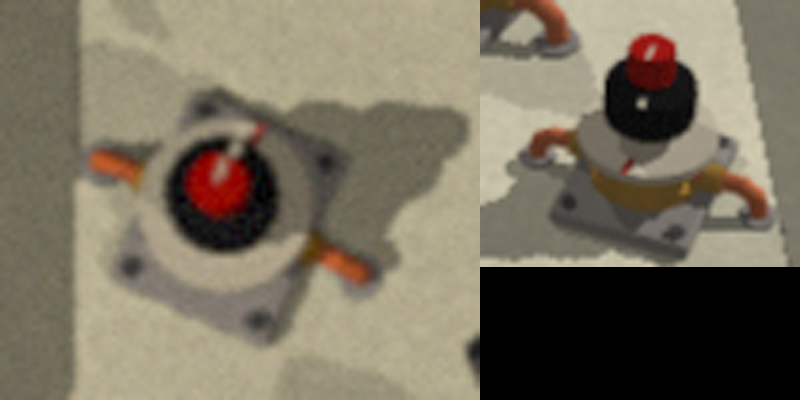

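The top view shows the knob line at (222,170), the ring line at (236,150) and the collar index at (262,130) all in line, so both are shut. The arm is clear, so I'll hand in.

```bash
python3 -c "
from h import *
print(ticket.hand_in())"
```

```text
the job is handed in; nothing more can be done
None
```

The smaller tap is shut: I seated the ring first and nipped it to about 0.44 N·m, then the knob to about 0.48 N·m, let go of both, and handed in at about 28 s with the arm clear; the hand-in gave no verdict.

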